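# Show the customer the stray candle on the webcam

### The arm

A 6-joint arm with a two-finger parallel gripper is mounted at the origin on the work surface. World frame = base frame: x ahead of the robot, y to its left, z up, the work surface at z = 0. Lengths are in mm, angles in rad, forces in N, time in s.
With the tool pointing down it reaches from about 350 to 975 mm from the base axis. Payload 4.9 kg.
Tool frame: the origin (TCP) lies at the very end of the fingers, on their centre line; the grasp point (between the pads) lies 19 mm behind it (bot.hold_point_z is the x of the grasp point in the tool frame, in mm); x points along the fingers, y is the direction in which the jaws open and shut, and the axes are right-handed (so a half turn about x gives the same grasp; the last joint's range is limited). The gripper opens to 85 mm and grips with 20 to 120 N. Pads are 22 mm wide; open, the fingers measure 114 mm over their backs; the gripper's body (76 mm by 85 mm) begins 54 mm behind the grasp point. The pads swing forward as they close: fully open they stand 13 mm farther back than shut.
Start: joints at [-1.252, 0.053, 1.613, -0, 1.476, -0.119], TCP at [264.96, -566.037, 231.304] pointing down, gripper open.
Joint ranges: [-3.01, 3.01], [-1.01, 2.22], [0.06, 2.58], [-1.02, 4.17], [0.09, 2.62], [-3.14, 3.14]. Speed limits (rad/s): [2.57, 2.57, 3.14, 3.14, 3.14, 3.14].

### API

Orientations are given as a rotation vector (axis times angle).
In Python, from plant import bot gives the robot as it stands. The module is installed in compiled form; this text tells all that it offers.
- The arm moves only by the tool step_arm, never from a script. Its argument "steps" is a list of rows, each a list of 5 numbers: the shift along the tool's x, y, z in m, then the turn about the tool's x in degrees, then the opening, from 0 (shut) to 1 (fully open). A call has 1 to 5 rows; each row is the pose to reach, as a shift and turn from the pose commanded when the call began, along the tool's axes at that moment; what a row does not reach only later rows make up. A row lasts 1/12 s, in which the tool goes at most 41.7 mm and 7.16 degrees, less where a joint would pass 70% of its speed; a pose out of reach is approached as far as the arm can. A call with a gripper value outside its range is refused whole. The fingers move at their own pace and stop on an object; "squeeze" is the grip in N (left out, the last holds). Time passes only in rows, so rows that repeat a pose let the fingers close. It gives the time, the measured TCP pose, the force and the opening at its end, in the units of the state.
- bot.observe(): the state, without advancing time (a new reading comes with each control period).
- bot.get_image(name): name is "side" or "top" or "wrist"; returns a dict with "image" (480x640x3 uint8, red, green, blue), "intrinsics" (3x3 intrinsics, pixels), "k1" (the pictures are not rectified: a ray, as slopes to the right and down, at radius r is drawn at 1 + k1 r^2 times it, then the intrinsics apply), "rvec" (rotation vector, rad) and "tvec" (3), from world to camera coordinates, as OpenCV has them. Camera axes: x right, y down, z forward; pixel columns grow to the right and rows downward; lengths in mm; the calibration is good to about 2 mm. A picture is of the moment at which its call begins. There is no depth.
- bot.sign_off(): hands the job in, once; it reports no verdict.
The state is a dict: "t": time; "joint_pos": joint angles; "dq": joint speeds; "effort": joint torques, N m; "eef_pos": TCP position; "ee_rot": TCP orientation; "force": force on the tool from outside, world axes, zero at the start; "wrist_torque": the same for the moment, N m; "grip_width": finger opening in mm.
Only numpy, scipy, OpenCV 4.12 (cv2) and the standard library are available. Lean on these libraries where they do the work, as an engineer would, in place of code of your own. Each camera call takes 0.05 s, during which the arm holds its last target. There are 200 camera calls.

### The job

Show the customer on the webcam which candle is in the wrong pack: press the red button on the grey console fully down to start the recording, then point with the fingertips at the lilac candle among the tan ones in the clear tray, holding them just above its middle (a few centimetres at most) for at least two seconds. Then point from just above in the same way at the middle of the lilac jar candle it belongs with, and finish there, still pointing, the button let up. Do not touch, move or lift any candle or the tray.

Things in the scene. Friction and masses are not known exactly. Their poses are not given: they have to be found in the camera images.
- record (a joint): red push button, 32 mm across, on the grey call console; 0 = up, 0.006 m = fully down; it is pressed straight down and springs back up by itself; about 5 N takes it fully down
- record_top (a point): centre of the top face of the red record button (moves down with it); the console is a flat grey box 100 x 120 mm, 26 mm tall, with nothing tall within 200 mm (an orange webcam 245 mm tall stands farther off, at the far left corner)
- lilac_candle: the one lilac candle in the tray: a loose cylinder 44 mm across and 50 mm tall, 70 g; origin at the centre of its underside
- lilac_candle_top (a point): centre of the top face of the lilac candle, z up; a thin wick sticks up 6 mm from here
- lilac_jar: lilac jar candle: a loose glass cylinder filled with lilac wax, 64 mm across and 75 mm tall, about 280 g; origin at the centre of its underside
- lilac_jar_top (a point): centre of the top face of the lilac jar, z up; a thin wick sticks up 8 mm from here
- red_jar: red jar candle, loose, same size as the lilac one; origin at the centre of its underside
- blue_jar: blue jar candle, loose, same size as the lilac one; origin at the centre of its underside
- pillar: pillar candle, white below and red above, loose, 76 mm across and 98 mm tall; origin at the centre of its underside
- tray: clear open plastic tray, fixed, 134 x 192 mm, walls 30 mm tall and 4 mm thick, with six candles standing in two rows of three 60 mm apart; origin at the centre of its underside, y along its long side
- tan_candle1: tan candle in the tray, loose, same size as the lilac one; origin at the centre of its underside
- tan_candle2: tan candle in the tray, loose, same size as the lilac one; origin at the centre of its underside
- tan_candle3: tan candle in the tray, loose, same size as the lilac one; origin at the centre of its underside
- tan_candle4: tan candle in the tray, loose, same size as the lilac one; origin at the centre of its underside
- tan_candle5: tan candle in the tray, loose, same size as the lilac one; origin at the centre of its underside
Mind the look-alikes: they are no part of the job. Leave any yellow look-alike of the lilac_jar alone. Leave any turquoise look-alike of the pillar alone.

How it is judged:
By the outcome, as a careful person would: the job done as asked, in the order asked, and still so for the second after the job is handed in, with the robot touching nothing.
It also fails if it takes over 58 s, if anything falls off the work surface, if the arm or the gripper's body presses on something with over 40 N, if the wrist force passes 120 N, or if a joint passes its speed limit or range.

## Working session

There is one attempt and no reset: what is moved stays moved. The work goes in short steps, Python scripts to look and compute and a tool call to move; the robot and the scene stay as the last step left them, time stands still between calls to the robot, and variables do not carry over. Pictures are saved under pics/ and viewed, about 8 in all and at most 12, crops included, and the job is handed in when it is done.

Besides the shell and the picture viewer there is one more tool, called after ">>>" as a command line: name --pt "numbers of a row" for each row, then --argument value for the rest. step_arm: Moves the arm, as the interface text tells. Its arguments: {"type":"object","properties":{"steps":{"type":"array"},"squeeze":{"type":"number"}},"required":["steps"]}

```bash
mkdir -p pics; cat > h.py <<'E'
import numpy as np, cv2
from plant import bot
def snap(n,f):
    d=bot.get_image(n); cv2.imwrite(f'pics/{f}.png',cv2.cvtColor(d['image'],cv2.COLOR_RGB2BGR)); return d
def ray(d,u,v):
    K=np.array(d['intrinsics']);p=np.array([(u-K[0,2])/K[0,0],(v-K[1,2])/K[1,1]]);q=p.copy()
    for _ in range(20): q=p/(1+d['k1']*(q@q))
    R=cv2.Rodrigues(np.array(d['rvec'],float))[0];t=np.array(d['tvec'],float).ravel()
    return -R.T@t, R.T@np.array([q[0],q[1],1])
def onz(d,u,v,z):
    c,r=ray(d,u,v); return c+r*(z-c[2])/r[2]
def tool(p):  # offset of world point from TCP in tool axes, mm
    s=bot.observe();R=cv2.Rodrigues(np.array(s['ee_rot'],float))[0]
    return R.T@(np.array(p)-np.array(s['eef_pos']))
E
python3 - <<'E'
from h import *
for n in('top','side'):
    d=snap(n,n+'0'); print(n,d['k1'],ray(d,320,240)); np.save(n,d,allow_pickle=True)
s=bot.observe();print(s);print(cv2.Rodrigues(np.array(s['ee_rot'],float))[0])
E
```

```text
top -0.12668113305883247 (array([ 413.74213292,   -7.71582558, 1135.33430828]), array([ 0.15151265, -0.00574333, -0.98867032]))
side 0.038965027846962944 (array([121.03225853, 819.55446098, 941.79577757]), array([ 0.35186143, -0.66145898, -0.66239093]))
{'t': 0.1, 'joint_pos': array([-1.25198868e+00,  5.33163088e-02,  1.61417218e+00,  1.06618407e-05,
        1.47599240e+00, -1.19025653e-01]), 'dq': array([-0.00087236, -0.00207266, -0.00352502, -0.00086675, -0.00029193,
        0.00030507]), 'effort': array([ 3.00138026e-04, -3.94900811e+01, -3.71365178e+01, -9.20293201e-05,
        3.85876803e-03, -9.52222365e-06]), 'eef_pos': array([ 264.79565722, -565.50757711,  230.16091346]), 'ee_rot': array([ 1.97961873,  0.44237531, -1.97997923]), 'force': array([-0.32444241,  0.3332269 , -0.16765492]), 'wrist_torque': array([ 0.01179103, -0.01639342, -0.0014609 ]), 'grip_width': 85.48594781943673}
[[-5.81758762e-04  4.23976668e-01 -9.05672924e-01]
 [ 1.79641291e-03 -9.05671173e-01 -4.23977003e-01]
 [-9.99998217e-01 -1.87361487e-03 -2.34755018e-04]]
```

View pics/top0.png

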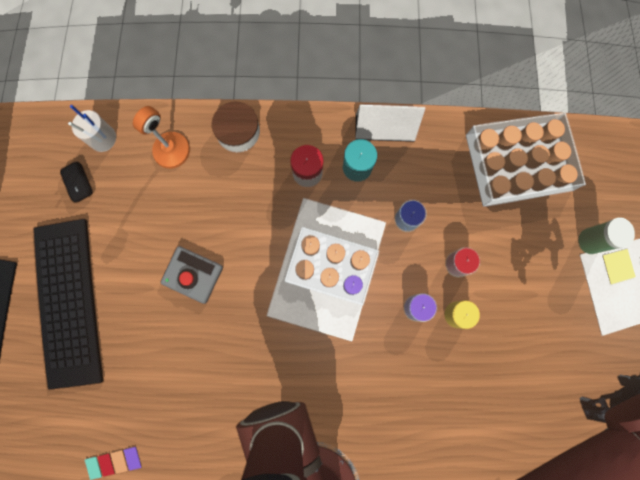

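View pics/side0.png

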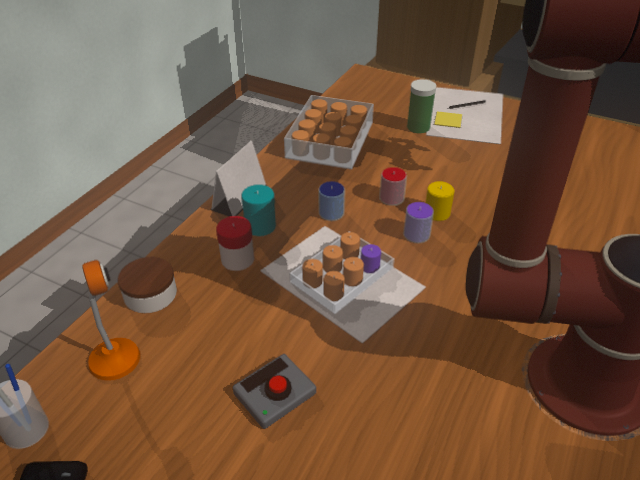

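The top view shows the button at (187,279), the lilac candle at (353,285) and the lilac jar at (422,307). In the side view they are at (278,384), (370,258) and (419,220). Next I'll mask them and triangulate.

```bash
python3 - <<'E'
from h import *
D={n:np.load(n+'.npy',allow_pickle=True).item() for n in('top','side')}
def blob(d,u,v,hue,smin,vmin=60):
    h=cv2.cvtColor(d['image'],cv2.COLOR_RGB2HSV).astype(int)
    dh=abs((h[...,0]-hue+90)%180-90)
    m=((dh<9)&(h[...,1]>smin)&(h[...,2]>vmin)).astype(np.uint8)
    n,l,st,c=cv2.connectedComponentsWithStats(m)
    k=min((i for i in range(1,n) if st[i,4]>40),key=lambda i:np.hypot(*(c[i]-[u,v])))
    return c[k],st[k]
for nm,hue,z,t,s in(('button',0,35,(187,279),(278,382)),('candle',132,54,(353,285),(370,258)),('jar',132,75,(422,307),(419,213))):
    r=[]
    for n,p in(('top',t),('side',s)):
        c,st=blob(D[n],*p,hue,130); print(nm,n,c.round(1),st, 'onz',onz(D[n],*c,z).round(1))
        r.append(ray(D[n],*c))
    (c1,r1),(c2,r2)=r
    x=np.linalg.lstsq(np.c_[r1,-r2],c2-c1,rcond=None)[0]
    a,b=c1+r1*x[0],c2+r2*x[1]; P=(a+b)/2
    print('  tri',P.round(1),np.linalg.norm(a-b).round(1),'tool',tool(P).round(1))
print(D['top']['image'][285,353],D['top']['image'][307,422])
E
```

```text
button top [185.9 278. ] [179 271  15  15 181] onz [486.9 295.7  35. ]
button side [277.5 384. ] [269 375  18  19 275] onz [488.5 291.4  35. ]
  tri [486.6 294.3  40. ] 0.1 tool [ 191.6 -684.3 -565.3]Traceback (most recent call last):
  File "<stdin>", line 13, in <module>
  File "<stdin>", line 8, in blob
ValueError: min() iterable argument is empty
```

```bash
python3 - <<'E'
from h import *
D={n:np.load(n+'.npy',allow_pickle=True).item() for n in('top','side')}
for nm,z,t,s in(('candle',54,(353,285),(370,258)),('jar',75,(422,307),(419,213))):
    for n,p in(('top',t),('side',s)):
        d=D[n];h=cv2.cvtColor(d['image'],cv2.COLOR_RGB2HSV).astype(int)
        h0=h[p[1]+3,p[0]+3]
        m=((abs(h[...,0]-h0[0])<12)&(h[...,1]>h0[1]*.75)&(h[...,2]>h0[2]*.75)).astype(np.uint8)
        k,l,st,c=cv2.connectedComponentsWithStats(m); i=l[p[1]+3,p[0]+3]
        print(nm,n,h0,c[i].round(1),st[i],onz(d,*c[i],z).round(1))
c=tool([486.6,294.3,42]);print(c)
E
```

```text
candle top [131 117 218] [352.8 284.6] [344 276  18  18 248] [478.4 -90.3  54. ]
candle side [135 129 115] [371.6 257. ] [362 245  19  28 381] [469.2 -69.9  54. ]
jar top [132 123 209] [422.6 307.1] [411 295  25  25 498] [ 428.9 -246.1   75. ]
jar side [134 144 163] [419.5 209.8] [407 202  26  16 313] [ 429.2 -243.7   75. ]
[ 189.57611082 -684.31052978 -565.37665544]
```

>>> step_arm --pt "0 -0.027 -0.023 0 0" --pt "0 -0.055 -0.045 0 0" --pt "0 -0.082 -0.068 0 0" --pt "0 -0.11 -0.09 0 0" --pt "0 -0.137 -0.113 0 0" --squeeze 20

```text
t: 0.52
eef_pos: [309.0, -392.2, 230.5]
ee_rot: [1.98, 0.441, -1.98]
force: [1.0, 1.0, -0.4]
grip_width: 25.5
```

>>> step_arm --pt "0 -0.027 -0.023 0 0" --pt "0 -0.055 -0.045 0 0" --pt "0 -0.082 -0.068 0 0" --pt "0 -0.11 -0.09 0 0" --pt "0 -0.137 -0.113 0 0"

```text
t: 0.93
eef_pos: [353.2, -220.2, 230.8]
ee_rot: [1.98, 0.44, -1.98]
force: [0.3, -0.1, 0.5]
grip_width: 0.3
```

>>> step_arm --pt "0 -0.027 -0.023 0 0" --pt "0 -0.055 -0.045 0 0" --pt "0 -0.082 -0.068 0 0" --pt "0 -0.11 -0.09 0 0" --pt "0 -0.137 -0.113 0 0"

```text
t: 1.35
eef_pos: [397.5, -48.3, 231.0]
ee_rot: [1.979, 0.44, -1.979]
force: [-0.1, -0.9, 1.1]
grip_width: -0.2
```

>>> step_arm --pt "0 -0.027 -0.023 0 0" --pt "0 -0.055 -0.045 0 0" --pt "0 -0.082 -0.068 0 0" --pt "0 -0.11 -0.09 0 0" --pt "0 -0.137 -0.113 0 0"

```text
t: 1.77
eef_pos: [441.7, 123.9, 230.9]
ee_rot: [1.978, 0.441, -1.979]
force: [0.8, -1.3, 0.0]
grip_width: -0.2
```

>>> step_arm --pt "0 -0.027 -0.023 0 0" --pt "0 -0.055 -0.045 0 0" --pt "0.01 -0.082 -0.068 0 0" --pt "0.04 -0.11 -0.09 0 0" --pt "0.07 -0.135 -0.112 0 0"

```text
t: 2.18
eef_pos: [485.5, 288.4, 167.3]
ee_rot: [1.982, 0.442, -1.975]
force: [0.3, -0.5, -0.4]
grip_width: -0.3
```

```bash
python3 - <<'E'
from h import *
d=snap('wrist','w1'); np.save('wrist',d,allow_pickle=True)
h=cv2.cvtColor(d['image'],cv2.COLOR_RGB2HSV).astype(int)
m=(((h[...,0]<6)|(h[...,0]>174))&(h[...,1]>150)&(h[...,2]>60)).astype(np.uint8)
n,l,st,c=cv2.connectedComponentsWithStats(m)
for i in range(1,n):
    if st[i,4]>200: print(c[i].round(1),st[i],onz(d,*c[i],38).round(1))
s=bot.observe();print(s['eef_pos'],tool([486.6,294.3,40]),ray(d,320,240))
E
```

```text
[305.8 220.9] [ 285  200   43   43 1410] [486.3 298.7  38. ]
[  5.8 467.9] [  0 458  16  22 266] [114.3 469.7  38. ]
[482.33680551 290.4284997  157.94693534] [117.90205887  -1.27387634  -6.49035046] (array([554.71598342, 321.06375984, 310.97620967]), array([-0.27333716, -0.1399189 , -0.95179677]))
```

View pics/w1.png

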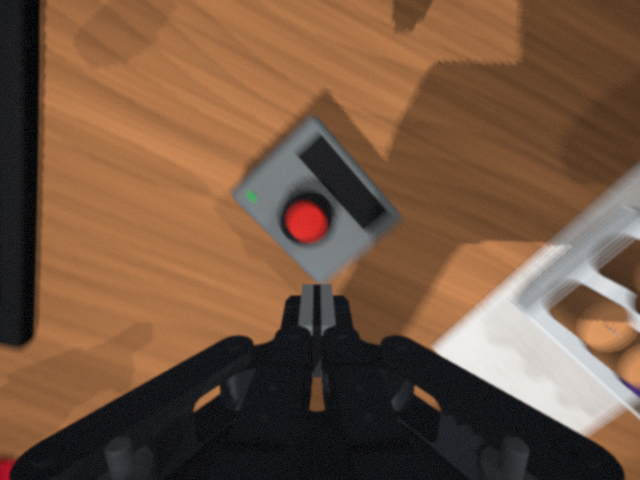

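>>> step_arm --pt "0.025 -0.0035 -0.002 0 0" --pt "0.055 -0.0035 -0.002 0 0" --pt "0.085 -0.0035 -0.002 0 0" --pt "0.1 -0.0035 -0.002 0 0" --pt "0.1 -0.0035 -0.002 0 0"

```text
t: 2.65
eef_pos: [481.0, 288.3, 61.1]
ee_rot: [1.968, 0.438, -1.989]
force: [-0.7, -0.5, -1.1]
grip_width: 0.1
```

```bash
python3 - <<'E'
from h import *
d=snap('wrist','w2'); snap('side','s2')
h=cv2.cvtColor(d['image'],cv2.COLOR_RGB2HSV).astype(int)
m=(((h[...,0]<6)|(h[...,0]>174))&(h[...,1]>150)&(h[...,2]>60)).astype(np.uint8)
n,l,st,c=cv2.connectedComponentsWithStats(m)
for i in range(1,n):
    if st[i,4]>200: print(c[i].round(1),st[i],onz(d,*c[i],38).round(1))
print(bot.observe()['eef_pos'],bot.observe()['force'])
a=cv2.imread('pics/w2.png')[180:420,160:480];b=cv2.imread('pics/s2.png')[280:460,160:400]
cv2.imwrite('pics/c2.png',np.hstack([cv2.resize(a,(400,300)),cv2.resize(b,(400,300))]))
E
```

```text
[307.1 266. ] [ 277  238   63   59 2667] [486.1 296.3  38. ]
[484.40952084 289.65805268  66.15928165] [0.716896   0.3156332  0.77481987]
```

View pics/c2.png

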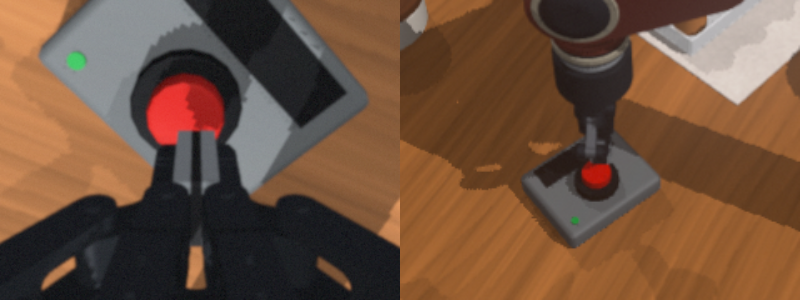

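The tips are just behind the button's centre and the arm is still settling, so I'll let it settle and re-read.

>>> step_arm --pt "0 0 0 0 0" --pt "0 0 0 0 0" --pt "0 0 0 0 0" --pt "0 0 0 0 0"

```text
t: 3.08
eef_pos: [485.8, 290.2, 68.2]
ee_rot: [1.982, 0.441, -1.977]
force: [-0.9, 0.2, -0.7]
grip_width: -0.1
```

```bash
python3 - <<'E'
from h import *
s=bot.observe();print(s['eef_pos'],s['dq'].round(3),tool([486.4,295.5,40]))
E
```

```text
[485.76678689 290.2439414   68.16884998] [-0.001  0.006  0.007 -0.001  0.001  0.   ] [28.17541243 -4.49455138 -2.73063408]
```

>>> step_arm --pt "0.0 -0.0045 -0.0025 0 0" --pt "0.006 -0.0045 -0.0025 0 0" --pt "0.012 -0.0045 -0.0025 0 0" --pt "0.018 -0.0045 -0.0025 0 0" --pt "0.018 -0.0045 -0.0025 0 0"

```text
t: 3.5
eef_pos: [484.4, 294.7, 46.9]
ee_rot: [1.977, 0.44, -1.981]
force: [-1.6, 0.0, 2.9]
grip_width: -0.0
```

>>> step_arm --pt "0 0 0 0 0" --pt "0 0 0 0 0" --pt "0 0 0 0 0"

```text
t: 3.75
eef_pos: [485.3, 295.0, 48.6]
ee_rot: [1.979, 0.44, -1.979]
force: [-0.4, 0.7, 1.5]
grip_width: 0.1
```

>>> step_arm --pt "0.002 0 0 0 0" --pt "0.004 0 0 0 0" --pt "0.004 0 0 0 0" --pt "0.004 0 0 0 0"

```text
t: 4.08
eef_pos: [485.6, 295.2, 45.1]
ee_rot: [1.98, 0.44, -1.978]
force: [-0.0, 0.6, 3.5]
grip_width: 0.4
```

>>> step_arm --pt "0.002 0 0 0 0" --pt "0.004 0 0 0 0" --pt "0.004 0 0 0 0" --pt "0.004 0 0 0 0"

```text
t: 4.42
eef_pos: [485.7, 295.2, 42.0]
ee_rot: [1.979, 0.44, -1.979]
force: [-3.4, -2.0, 9.8]
grip_width: -0.4
```

>>> step_arm --pt "0.001 0 0 0 0" --pt "0.002 0 0 0 0" --pt "0.002 0 0 0 0" --pt "0.002 0 0 0 0" --pt "0.002 0 0 0 0"

```text
t: 4.83
eef_pos: [485.8, 295.3, 41.8]
ee_rot: [1.979, 0.44, -1.979]
force: [-8.3, -4.3, 20.2]
grip_width: -0.0
```

```bash
python3 - <<'E'
from h import *
snap('side','s3');a=cv2.imread('pics/s3.png')[300:420,200:360]
cv2.imwrite('pics/c3.png',cv2.resize(a,(640,480)))
s=bot.observe();print(s['eef_pos'],s['force'])
E
```

```text
[485.79322941 295.27530485  41.78234677] [-8.10198456 -4.66586182 19.82716704]
```

View pics/c3.png

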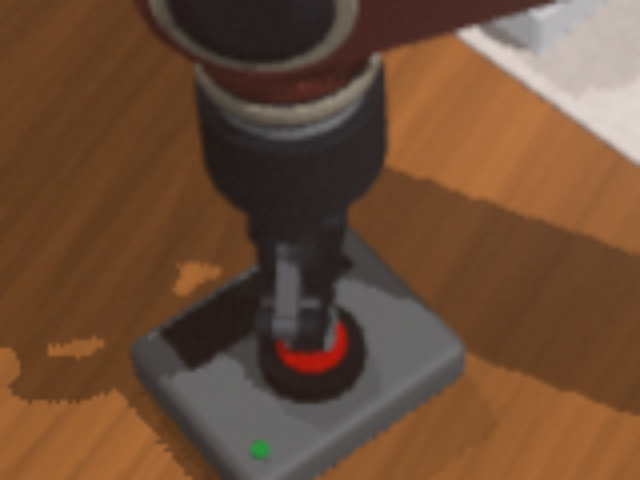

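The button is hard against its stop: 20 N, z holding at 41.8 mm, and first contact was about 6 mm higher. Now I'll let it up and go to the lilac candle.

>>> step_arm --pt "-0.01 0 0 0 0" --pt "-0.03 0 0 0 0" --pt "-0.06 0 0 0 0" --pt "-0.09 0 0 0 0" --pt "-0.11 0 0 0 0"

```text
t: 5.3
eef_pos: [485.8, 295.3, 150.9]
ee_rot: [1.981, 0.441, -1.977]
force: [1.3, 0.5, 0.3]
grip_width: 0.2
```

>>> step_arm --pt "0 0.02 0.01 0 0" --pt "0 0.05 0.025 0 0" --pt "0 0.08 0.04 0 0" --pt "0 0.11 0.055 0 0" --pt "0 0.14 0.07 0 0"

```text
t: 5.72
eef_pos: [480.4, 137.3, 147.9]
ee_rot: [1.978, 0.441, -1.979]
force: [0.5, -0.1, -0.4]
grip_width: 0.0
```

>>> step_arm --pt "0 0.03 0.015 0 0" --pt "0 0.06 0.03 0 0" --pt "0 0.09 0.045 0 0" --pt "0 0.12 0.06 0 0" --pt "0 0.14 0.07 0 0"

```text
t: 6.13
eef_pos: [476.4, -20.3, 147.9]
ee_rot: [1.979, 0.438, -1.981]
force: [-0.7, -0.1, -0.0]
grip_width: 0.1
```

>>> step_arm --pt "0 0.03 0.015 0 0" --pt "0 0.055 0.025 0 0" --pt "0 0.065 0.03 0 0" --pt "0 0.065 0.03 0 0" --pt "0 0.065 0.03 0 0"

```text
t: 6.55
eef_pos: [477.2, -89.2, 148.1]
ee_rot: [1.98, 0.441, -1.981]
force: [-1.0, -0.2, 0.4]
grip_width: 0.0
```

>>> step_arm --pt "0 0 0 0 0" --pt "0 0 0 0 0" --pt "0 0 0 0 0"

```text
t: 6.8
eef_pos: [477.5, -88.4, 148.5]
ee_rot: [1.978, 0.442, -1.978]
force: [-0.6, -0.2, -0.1]
grip_width: 0.1
```

```bash
cat > lil.py <<'E'
from h import *
import sys
z=float(sys.argv[1]); d=snap('wrist',sys.argv[2])
h=cv2.cvtColor(d['image'],cv2.COLOR_RGB2HSV).astype(int)
m=((abs(h[...,0]-132)<10)&(h[...,1]>70)&(h[...,2]>60)).astype(np.uint8)
n,l,st,c=cv2.connectedComponentsWithStats(m)
for i in range(1,n):
    if st[i,4]>300: P=onz(d,*c[i],z);print(c[i].round(1),st[i],P.round(1),'tool',tool(P).round(1))
s=bot.observe();print(s['eef_pos'],s['force'].round(1),s['dq'].round(3))
E
python3 lil.py 54 w4
```

```text
[319.  231.5] [ 291  197   58   67 2936] [483.7 -87.3  54. ] tool [94.6  1.6 -6. ]
[487.6 368.8] [ 451  351   63   44 1494] [ 435.5 -264.8   54. ] tool [ 94.6 141.7 113.1]
[477.5955274  -88.50326315 148.61900384] [-0.7  1.1  0.9] [-0.005 -0.    -0.001 -0.001 -0.001 -0.   ]
```

View pics/w4.png

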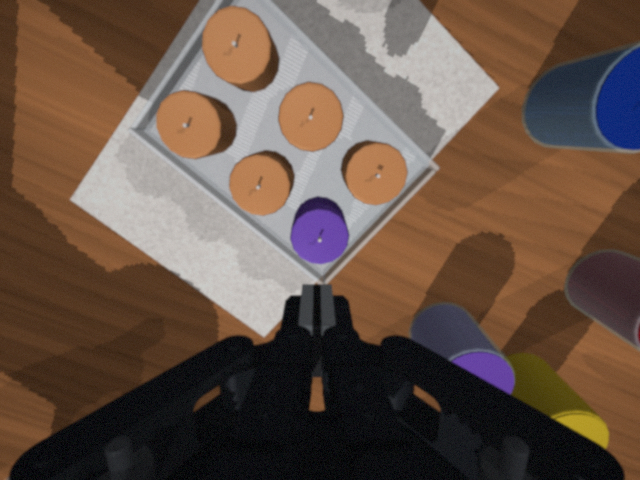

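The lilac candle's top is at about (320,234), the front corner of the tray, with the fingertips almost over it. I'll descend slowly to about 18 mm above its top, which is above the wick.

>>> step_arm --pt "0.012 0.0015 -0.002 0 0" --pt "0.026 0.0015 -0.002 0 0" --pt "0.04 0.0015 -0.002 0 0" --pt "0.05 0.0015 -0.002 0 0" --pt "0.056 0.0015 -0.002 0 0"

```text
t: 7.27
eef_pos: [479.0, -89.4, 90.4]
ee_rot: [1.977, 0.442, -1.982]
force: [-0.5, 0.5, -0.8]
grip_width: 0.0
```

>>> step_arm --pt "0.005 0 0 0 0" --pt "0.009 0 0 0 0" --pt "0.012 0 0 0 0" --pt "0.014 0 0 0 0" --pt "0.014 0 0 0 0"

```text
t: 7.68
eef_pos: [480.1, -90.0, 78.6]
ee_rot: [1.979, 0.44, -1.979]
force: [-0.9, -0.2, 0.3]
grip_width: -0.3
```

>>> step_arm --pt "0 0 0 0 0" --pt "0 0 0 0 0" --pt "0 0 0 0 0"

```text
t: 7.93
eef_pos: [480.3, -90.1, 79.1]
ee_rot: [1.98, 0.44, -1.978]
force: [0.9, 0.5, -1.1]
grip_width: -0.2
```

```bash
python3 lil.py 54 w5; python3 - <<'E'
from h import *
snap('side','s5')
a=cv2.imread('pics/w5.png')[180:420,160:480];b=cv2.imread('pics/s5.png')[190:310,290:450]
cv2.imwrite('pics/c5.png',np.hstack([cv2.resize(a,(400,300)),cv2.resize(b,(400,300))]))
E
```

```text
[314.1 262.3] [ 276  220   79   81 4271] [488.4 -84.8  54. ] tool [25.1 -1.3 -9.6]
[480.25892341 -90.09712978  79.0749508 ] [ 0.4 -0.2  1.1] [-0.005  0.003  0.001 -0.001  0.001 -0.001]
```

View pics/c5.png

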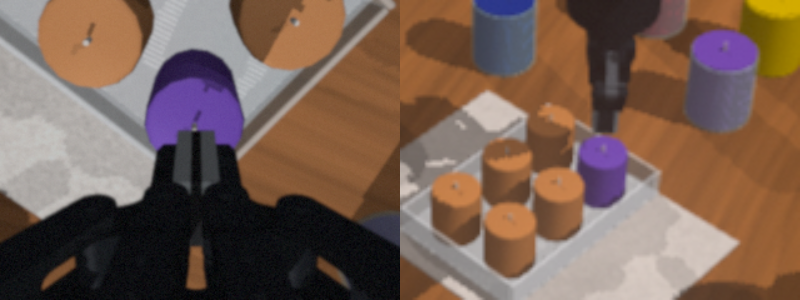

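The tips are centred over the lilac candle, with the wick at the tip line, about 25 mm above its top. I'll drop 6 mm more and hold for well over 2 s.

>>> step_arm --pt "0.003 0 0 0 0" --pt "0.006 0 0 0 0" --pt "0.006 0 0 0 0" --pt "0.006 0 0 0 0" --pt "0.006 0 0 0 0"

```text
t: 8.45
eef_pos: [479.9, -90.0, 72.5]
ee_rot: [1.979, 0.44, -1.979]
force: [0.0, 0.6, -0.1]
grip_width: 0.2
```

>>> step_arm --pt "0 0 0 0 0" --pt "0 0 0 0 0" --pt "0 0 0 0 0" --pt "0 0 0 0 0" --pt "0 0 0 0 0"

```text
t: 8.87
eef_pos: [480.0, -90.0, 72.7]
ee_rot: [1.979, 0.44, -1.979]
force: [-0.1, 0.4, 0.3]
grip_width: 0.1
```

>>> step_arm --pt "0 0 0 0 0" --pt "0 0 0 0 0" --pt "0 0 0 0 0" --pt "0 0 0 0 0" --pt "0 0 0 0 0"

```text
t: 9.28
eef_pos: [480.0, -90.0, 72.7]
ee_rot: [1.979, 0.44, -1.979]
force: [0.5, 0.2, -0.8]
grip_width: -0.3
```

>>> step_arm --pt "0 0 0 0 0" --pt "0 0 0 0 0" --pt "0 0 0 0 0" --pt "0 0 0 0 0" --pt "0 0 0 0 0"

```text
t: 9.7
eef_pos: [480.0, -90.0, 72.7]
ee_rot: [1.979, 0.44, -1.979]
force: [-0.7, 0.5, 0.1]
grip_width: -0.1
```

>>> step_arm --pt "0 0 0 0 0" --pt "0 0 0 0 0" --pt "0 0 0 0 0" --pt "0 0 0 0 0" --pt "0 0 0 0 0"

```text
t: 10.12
eef_pos: [480.0, -90.0, 72.7]
ee_rot: [1.979, 0.44, -1.979]
force: [0.4, 0.5, -0.7]
grip_width: 0.2
```

>>> step_arm --pt "0 0 0 0 0" --pt "0 0 0 0 0" --pt "0 0 0 0 0" --pt "0 0 0 0 0" --pt "0 0 0 0 0"

```text
t: 10.53
eef_pos: [480.0, -90.0, 72.7]
ee_rot: [1.979, 0.44, -1.979]
force: [-0.7, 0.5, 0.8]
grip_width: 0.2
```

>>> step_arm --pt "0 0 0 0 0" --pt "0 0 0 0 0" --pt "0 0 0 0 0" --pt "0 0 0 0 0" --pt "0 0 0 0 0"

```text
t: 10.95
eef_pos: [480.0, -90.0, 72.7]
ee_rot: [1.979, 0.44, -1.979]
force: [-0.7, 0.5, -0.8]
grip_width: -0.3
```

>>> step_arm --pt "0 0 0 0 0" --pt "0 0 0 0 0" --pt "0 0 0 0 0" --pt "0 0 0 0 0" --pt "0 0 0 0 0"

```text
t: 11.37
eef_pos: [480.0, -90.0, 72.7]
ee_rot: [1.979, 0.44, -1.979]
force: [-1.3, -0.1, -0.4]
grip_width: -0.1
```

>>> step_arm --pt "-0.01 0 0 0 0" --pt "-0.03 0 0 0 0" --pt "-0.05 0 0 0 0" --pt "-0.07 0 0 0 0" --pt "-0.08 0 0 0 0"

```text
t: 11.78
eef_pos: [481.5, -90.5, 156.3]
ee_rot: [1.982, 0.438, -1.974]
force: [-0.1, -0.0, 0.5]
grip_width: 0.1
```

>>> step_arm --pt "0 0.02 0.02 0 0" --pt "0 0.045 0.042 0 0" --pt "0 0.07 0.065 0 0" --pt "0 0.095 0.089 0 0" --pt "0 0.12 0.112 0 0"

```text
t: 12.2
eef_pos: [428.7, -247.4, 153.0]
ee_rot: [1.979, 0.44, -1.978]
force: [1.3, -0.6, -0.5]
grip_width: -0.1
```

>>> step_arm --pt "0 0 0 0 0" --pt "0 0 0 0 0" --pt "0 0 0 0 0" --pt "0 0 0 0 0"

```text
t: 12.53
eef_pos: [429.6, -245.2, 152.5]
ee_rot: [1.979, 0.442, -1.979]
force: [-0.5, -0.0, -0.1]
grip_width: -0.1
```

```bash
python3 lil.py 75 w6
```

```text
[141.6  74.4] [  97   34   93   78 5240] [ 483.2 -106.3   75. ] tool [  77.6 -102.8 -107.3]
[315.9 245.4] [ 274  205   85   81 5444] [ 430.4 -244.2   75. ] tool [77.6 -0.4 -0.9]
[ 429.75011397 -245.03961517  152.56790691] [-0.2  0.   0. ] [ 0.003 -0.     0.    -0.002 -0.001 -0.004]
```

View pics/w6.png

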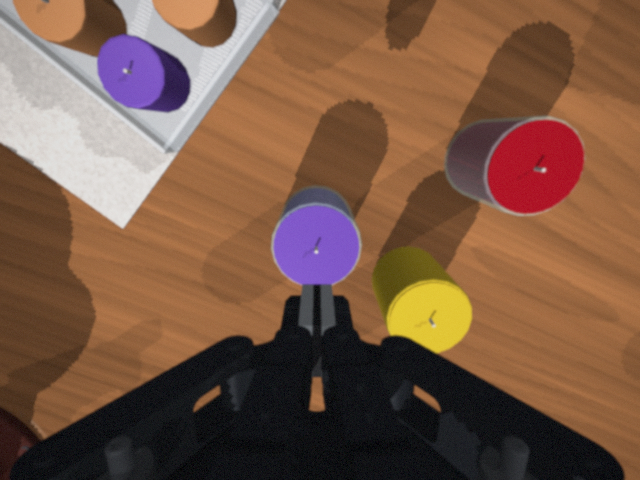

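The lilac jar's face is centred at (316,245), within 1 mm of the tool axis. I'll descend slowly to z ≈ 95, clear of the wick at 83.

>>> step_arm --pt "0.01 0 0 0 0" --pt "0.02 0 0 0 0" --pt "0.03 0 0 0 0" --pt "0.038 0 0 0 0" --pt "0.044 0 0 0 0"

```text
t: 13.0
eef_pos: [428.7, -245.3, 106.5]
ee_rot: [1.978, 0.443, -1.981]
force: [0.1, 0.4, 0.6]
grip_width: -0.1
```

>>> step_arm --pt "0.004 0 0 0 0" --pt "0.008 0 0 0 0" --pt "0.011 0 0 0 0" --pt "0.013 0 0 0 0" --pt "0.013 0 0 0 0"

```text
t: 13.42
eef_pos: [429.3, -246.2, 95.4]
ee_rot: [1.979, 0.44, -1.979]
force: [0.3, -1.1, -0.4]
grip_width: -0.0
```

>>> step_arm --pt "0 0 0 0 0" --pt "0 0 0 0 0" --pt "0 0 0 0 0" --pt "0 0 0 0 0" --pt "0 0 0 0 0"

```text
t: 13.83
eef_pos: [429.5, -246.3, 95.9]
ee_rot: [1.979, 0.44, -1.979]
force: [-0.4, 0.2, 0.1]
grip_width: 0.2
```

>>> step_arm --pt "0 0 0 0 0" --pt "0 0 0 0 0" --pt "0 0 0 0 0" --pt "0 0 0 0 0" --pt "0 0 0 0 0"

```text
t: 14.25
eef_pos: [429.4, -246.2, 95.7]
ee_rot: [1.979, 0.44, -1.979]
force: [0.1, 0.3, 0.3]
grip_width: -0.1
```

>>> step_arm --pt "0 0 0 0 0" --pt "0 0 0 0 0" --pt "0 0 0 0 0" --pt "0 0 0 0 0" --pt "0 0 0 0 0"

```text
t: 14.67
eef_pos: [429.4, -246.2, 95.7]
ee_rot: [1.979, 0.44, -1.979]
force: [0.2, -0.0, -0.7]
grip_width: 0.2
```

>>> step_arm --pt "0 0 0 0 0" --pt "0 0 0 0 0" --pt "0 0 0 0 0" --pt "0 0 0 0 0" --pt "0 0 0 0 0"

```text
t: 15.08
eef_pos: [429.4, -246.2, 95.7]
ee_rot: [1.979, 0.44, -1.979]
force: [0.6, 0.1, 0.7]
grip_width: -0.3
```

>>> step_arm --pt "0 0 0 0 0" --pt "0 0 0 0 0" --pt "0 0 0 0 0" --pt "0 0 0 0 0" --pt "0 0 0 0 0"

```text
t: 15.5
eef_pos: [429.4, -246.2, 95.7]
ee_rot: [1.979, 0.44, -1.979]
force: [-1.0, -0.0, 0.7]
grip_width: -0.2
```

>>> step_arm --pt "0 0 0 0 0" --pt "0 0 0 0 0" --pt "0 0 0 0 0" --pt "0 0 0 0 0" --pt "0 0 0 0 0"

```text
t: 15.92
eef_pos: [429.4, -246.2, 95.7]
ee_rot: [1.979, 0.44, -1.979]
force: [0.1, -0.5, 0.8]
grip_width: -0.3
```

```bash
python3 - <<'E'
from h import *
snap('side','s7');s=bot.observe();print(s['t'],s['eef_pos'],s['force'],s['dq'].round(3))
E
```

```text
15.9667 [ 429.41092818 -246.15059051   95.63718821] [ 0.05141171  0.57590443 -0.32349594] [-0.001  0.    -0.001 -0.002  0.001 -0.   ]
```

View pics/s7.png

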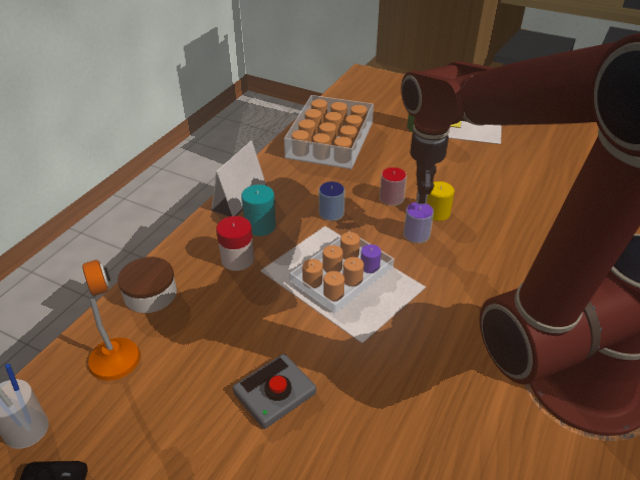

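The side view shows the fingertips just above the lilac jar at (420,205). The button at (278,384) is up again, and everything stands where it was. I'm handing it in.

```bash
python3 -c "
from plant import bot
print(bot.sign_off())"
```

```text
the job is handed in; nothing more can be done
None
```

I did the whole job in the order asked and handed it in at about 16 s, with no verdict reported back.

- **Button:** I pressed it with the closed fingertips until it stopped moving. The force reached 20 N at z = 41.8 mm, and first contact had been about 6 mm higher, which matches full travel. I then let it up.
- **Lilac candle in the tray:** I held the fingertips over its middle for about 3 s, within about 2 mm sideways. They were about 19 mm above its top, assuming the top is at about 54 mm.
- **Lilac jar:** The arm finished there, about 21 mm above the middle of the jar's top and about 1 mm off centre.

**Last checks:** the arm was still, with wrist force at noise level (under 1 N). In the final side picture the button is up and the candles and tray look unmoved, by eye only.

**Disagreements:** the camera estimates of the lilac candle differed by about 3 mm, so I aimed between them. The button's height by camera was 40 mm, but the fingers first touched it at 47–48 mm, so I relied on the contact force.

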